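# Open the larger seed hopper's slide gate to its index pins

## Robot

A 6-joint arm with a two-finger parallel gripper is mounted at the origin on the work surface. World frame = base frame: x ahead of the robot, y to its left, z up, the work surface at z = 0. Lengths are in m, angles in degrees, forces in N, time in s.
With the tool pointing down it reaches from about 0.35 to 0.925 m from the base axis. Payload 6.4 kg.
Tool frame: the origin (TCP) lies between the finger pads; the fingertips stand 17 mm ahead of it and the grasp point (between the pads) lies 2 mm behind it; z points along the fingers, y is the direction in which the jaws open and shut (so a half turn about z gives the same grasp; the last joint's range is limited). The gripper opens to 85 mm and grips with 20 to 120 N. Pads are 22 mm wide; open, the fingers measure 114 mm over their backs; the gripper's body (76 mm by 85 mm) begins 54 mm behind the grasp point. The pads swing forward as they close: fully open they stand 13 mm farther back than shut.
Start: joints at [60.441, 14.043, 89.255, -0, 76.702, -9.975], TCP at [0.218, 0.612, 0.248] pointing down, gripper open.
Joint ranges: [-179.41, 179.41], [-58.25, 129.5], [7.25, 145.43], [-54.29, 234.29], [11.92, 165.04], [-157.13, 157.13]. Speed limits (degrees/s): [147.25, 147.25, 180, 180, 180, 180].

## Interface

Orientations are given as a 3x3 rotation matrix whose columns are the frame's x, y, z axes.
In Python, from workcell import observe, get_image, close_job, trace, tip_of gives the robot as it stands.
- The arm moves only by the tool send_rows, never from a script. Its argument "series" is a list of rows, each an object of numbers: "dx", "dy", "dz": the shift along the tool's x, y, z in mm; "ax", "ay", "az": the turn, a rotation vector about the tool's x, y, z in rad; "gripper": the closure in counts, from 0 (fully open) to 255 (shut). In form: [{"dx": .., "dy": .., "dz": .., "ax": .., "ay": .., "az": .., "gripper": ..}, ...]. A call has 1 to 10 rows; each row shifts and turns the pose as measured when the row begins, along the tool's axes as they then stand; what a row does not reach is not made up. A row lasts 1/8 s, in which the tool goes at most 62.5 mm and 10.7 degrees, less where a joint would pass 70% of its speed; a pose out of reach is approached as far as the arm can. A call with a gripper value outside its range is refused whole. The fingers move at their own pace and stop on an object; the grip force is fixed at half the most. Time passes only in rows, so rows that do not move let the fingers close. It gives the time, the measured TCP pose, the force and the opening at its end, in the units of the state.
- observe(): the state, without advancing time (a new reading comes with each control period).
- get_image(name): name is "scene" or "top" or "wrist"; returns a dict with "img" (384x512x3 uint8, red, green, blue), "range_z" (384x512 float32, m along the optical axis (not along the pixel's ray), 0 where there is no reading), "vfov" (degrees; the focal length in pixels is half the picture's height over the tangent of half this angle, whatever the lens; pixels are square), "cx", "cy" (the principal point, pixels), "position" and "rotation" of the camera in the world; the wrist camera has in their place "T_tool_cam" (4x4, takes a point from camera to tool coordinates, whose origin is the TCP and whose axes are the flange's). Camera axes: x right, y up, looking along -z (the intrinsics and any distortion apply to the point x, -y, -z); pixel columns grow to the right and rows downward; lengths in m; the calibration is good to about 2 mm. The wrist camera is an equidistant fisheye: a pixel r from the principal point sees the ray r / f radians off the axis. A picture is of the moment at which its call begins: read the wrist's pose just before it.
- close_job(): hands the job in, once; it reports no verdict.
Trained networks look in the newest picture that a camera, given by its name, has taken for a name from the list of things; names that differ only in an ending like _2 or _b are one class to them, and where a whole thing is asked for, a point or a joint stands for the part that bears it (a point fixed in the world has none). Each returns a list of dicts, best first, with "conf" (0 to 1); they miss things now and then, are a little off and sometimes report something else, mostly with a low value. They report only what shows in the picture. A call takes as long as a camera call.
- trace(camera, label): "region" (384x512 bool, what is visible of it) and "rect" ([centre column, centre row, width, height] in pixels, round what is visible of it).
- tip_of(camera, label): "pixel" ([column, row] in pixels: a listed point, or the origin of a listed thing).
The state is a dict: "time_s": time; "qpos": joint angles; "dq": joint speeds; "joint_efforts": joint torques, N m; "ee_pos": TCP position; "eef_rot": TCP orientation; "wrist_force": force on the tool from outside, world axes, zero at the start; "wrist_torque": the same for the moment, N m; "width": finger opening in m.
Only numpy, scipy, OpenCV 4.12 (cv2) and the standard library are available. Lean on these libraries where they do the work, as an engineer would, in place of code of your own. Each camera call takes 0.05 s, during which the arm holds its last target.

## Task

The two steel seed hoppers have been washed. Pull the slide gate of the larger hopper open until its upright pull tab stands level with the two index pins on the guide rails (60 mm open), so that it can air out, and let go. Leave the smaller hopper's gate as it is.

Things in the scene. Friction and masses are not known exactly. Their poses are not given: they have to be found in the camera images.
- large_gate (a joint): opening of the larger hopper's slide gate in m: 0 shut, 0.10 at its far stop, 0.060 when the tab is level with the index pins; it may start up to 0.02 ajar. Stiff: sliding it takes about 10 N (up to 13 N when moved fast); it stays where it is left.
- large_tab (a point): point in the larger hopper's pull tab, mid-width, 17 mm below its top edge, 140 mm above the bench. The tab is an upright plain brass plate 14 mm thick (x), 40 mm wide (y), 55 mm tall, on the front end of the flat gate blade (blade top 102 mm above the bench). The gate opens level along this point's -x, away from its hopper; z is up.
- large_hopper: the larger hopper, fixed: steel funnel 156 mm wide at the rim, 245 mm high, on a stand; origin on the bench below its axis. Shut tab: at x = -170 mm, y = 0. Two guide rails beside the blade along x at y = +-43 mm, tops 107 mm high; on each an index pin at x = -230 mm, brass, 8 mm thick, 10 mm tall.
- small_tab (a point): the same point on the same kind of tab of the smaller hopper (funnel 96 mm wide at the rim, 180 mm high, alike otherwise), which is to be left alone. The hoppers may stand either way round.

How it is judged (in metres and radians):
At the end, for the whole second after the job is handed in: The larger hopper's gate is at rest 60 mm open, within 12 mm, and the smaller hopper's gate is within 10 mm of where it was at the start (value of joint large_gate between 0.048 and 0.072 m and velocity of joint large_gate between -0.01 and 0.01 m/s and distance of small_tab from where it was at the start of the episode below 0.01 m); the robot touches nothing.
It fails at once if the smaller hopper's gate is moved by more than 10 mm (distance of small_tab from where it was at the start of the episode above 0.01 m).
It also fails if it takes over 29 s, if anything falls off the work surface, if the arm or the gripper's body presses on something with over 40 N, if the wrist force passes 120 N, or if a joint passes its speed limit or range.

## Working session

There is one attempt and no reset: what is moved stays moved. The work goes in short steps, Python scripts to look and compute and a tool call to move; the robot and the scene stay as the last step left them, time stands still between calls to the robot, and variables do not carry over. Pictures are saved under pics/ and viewed, and the job is handed in when it is done.

Besides the shell and the picture viewer there is one more tool, called as name([rows], argument=value, ...), one row to a line, values as JSON. send_rows: Moves the arm, as the interface text tells. Its arguments: {"type":"object","properties":{"series":{"type":"array"}},"required":["series"]}

```bash
mkdir -p pics
cat > h.py <<'E'
import numpy as np, cv2
from workcell import observe,get_image,close_job,trace,tip_of
def save(im,n): cv2.imwrite('pics/'+n,cv2.cvtColor(im['img'],cv2.COLOR_RGB2BGR))
def pix2w(im,u,v,d):
    f=192/np.tan(np.radians(im['vfov'])/2)
    p=np.array([(u-im['cx'])/f*d,-(v-im['cy'])/f*d,-d])
    return np.array(im['rotation'])@p+np.array(im['position'])
E
python3 - <<'E'
from h import *
np.set_printoptions(precision=4,suppress=True)
s=observe();print(s['time_s'],s['ee_pos'],s['eef_rot'],s['wrist_force'],s['width'])
for c in('scene','top'):
    im=get_image(c);save(im,c+'0.png');print(c,im['position'],im['rotation'],im['vfov'],im['cx'],im['cy'],[k for k in im])
    for l in('large_tab','small_tab','large_hopper'):
        for t in tip_of(c,l)[:2]:
            u,v=t['pixel'];d=im['range_z'][int(round(v)),int(round(u))]
            print(l,t['conf'],u,v,d,pix2w(im,u,v,d))
print(observe()['time_s'])
E
```

```text
0.0 [0.2176 0.6119 0.2472] [[-0.9421  0.3352 -0.001 ]
 [ 0.3352  0.9421 -0.0017]
 [ 0.0004 -0.0019 -1.    ]] [ 0.1406  0.3183 -0.4048] 0.08519650872431525
scene [1.4775 0.0628 0.6651] [[ 0.0423 -0.5645  0.8244]
 [ 0.9991  0.0198 -0.0378]
 [ 0.005   0.8252  0.5648]] 47.631763496723316 257.7361034627478 185.86217558279748 ['img', 'range_z', 'vfov', 'cx', 'cy', 'position', 'rotation']
large_tab 0.78 167.1 151.4 0.8932487 [ 0.6933 -0.088   0.218 ]
small_tab 0.94 313.7 158.3 1.0047402 [0.6188 0.2312 0.1508]
large_hopper 0.82 206.9 240.7 0.9268273 [ 0.7748 -0.0127  0.0447]
large_hopper 0.62 167.0 152.1 0.8959146 [ 0.6918 -0.0887  0.2155]
top [0.5133 0.0947 1.3242] [[ 0.0164  0.9956 -0.0927]
 [-0.9999  0.0165 -0.0001]
 [ 0.0014  0.0927  0.9957]] 42.47744850519255 241.64505393059721 183.02969195800367 ['img', 'range_z', 'vfov', 'cx', 'cy', 'position', 'rotation']
large_tab 0.65 331.6 213.1 1.1666919 [ 0.5543 -0.1188  0.1562]
small_tab 0.59 178.4 191.9 1.1682928 [0.5983 0.244  0.1588]
large_hopper 0.75 282.2 154.8 1.2227108 [ 0.6979 -0.0044  0.1134]
0.4
```

View pics/scene0.png

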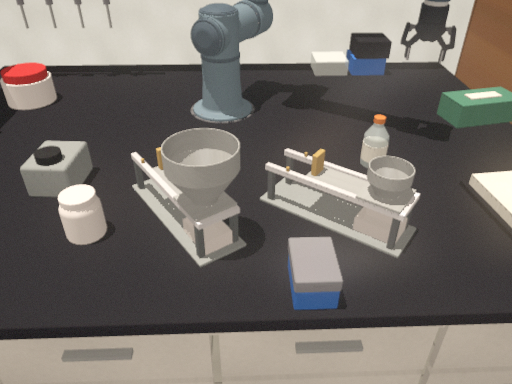

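View pics/top0.png

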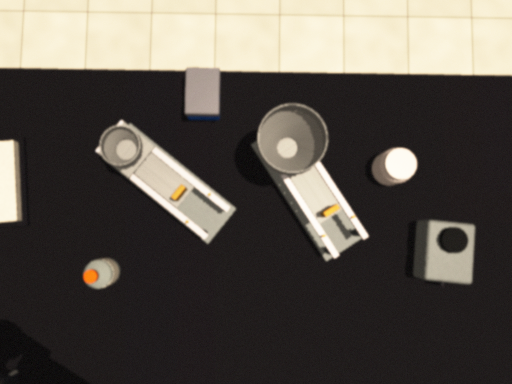

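The larger hopper is at top-view (290,140), with its tab at (331,211) and index pins near (322,237) and (351,215). The small hopper is on the left, with its tab at (178,192). Next I'll measure the tab pose, the axis direction and the pins.

Run:
```python
from h import *
np.set_printoptions(precision=4,suppress=True)
im=get_image('top')
f=192/np.tan(np.radians(im['vfov'])/2)
vv,uu=np.mgrid[0:384,0:512];d=im['range_z']
P=np.stack([(uu-im['cx'])/f*d,-(vv-im['cy'])/f*d,-d],-1)@np.array(im['rotation']).T+np.array(im['position'])
r=np.s_[170:265,250:375]
hsv=cv2.cvtColor(im['img'],cv2.COLOR_RGB2HSV)
m=np.zeros((384,512),bool);m[r]=True
br=m&(hsv[...,1]>110)&(hsv[...,2]>90)
n,lab,st,ce=cv2.connectedComponentsWithStats(br.astype(np.uint8))
for i in range(1,n):
    q=P[lab==i];print('brass',st[i],ce[i],np.median(q,0))
for l in('large_tab','small_tab'):
  for t in trace('top',l)[:2]:
    R=t['region'];q=P[R];q=q[q[:,2]>q[:,2].max()-.02] ;rc=cv2.minAreaRect(q[:,:2].astype(np.float32)*1000)
    print(l,t['conf'],t['rect'],len(q),rc,q[:,2].mean())
# rails : bright, z .1-.115
ra=m&(hsv[...,1]<60)&(hsv[...,2]>150)&(abs(P[...,2]-.107)<.012)
n,lab,st,ce=cv2.connectedComponentsWithStats(ra.astype(np.uint8))
for i in range(1,n):
    if st[i,4]<60: continue
    q=P[lab==i];l=cv2.fitLine(q[:,:2].astype(np.float32),cv2.DIST_L2,0,.01,.01).ravel();print('rail',st[i],np.degrees(np.arctan2(l[1],l[0])),l,q[:,2].mean())
rim=(P[...,2]>.235)&(P[...,2]<.26)
rim[:, :230]=False; rim[:, 345:]=False; rim[:90]=False;rim[185:]=False
pts=P[rim][:,:2];c=cv2.minEnclosingCircle(pts.astype(np.float32));print('rim',c,rim.sum())
c=cv2.resize(im['img'][90:270,245:385],None,fx=4,fy=4,interpolation=cv2.INTER_CUBIC)[:600+120]
c=cv2.resize(im['img'][170:270,255:385],None,fx=6,fy=6,interpolation=cv2.INTER_CUBIC)
cv2.imwrite('pics/topc.png',c[...,::-1])
s=get_image('scene');c=cv2.resize(s['img'][120:260,120:260],None,fx=4,fy=4,interpolation=cv2.INTER_CUBIC);cv2.imwrite('pics/scc.png',c[...,::-1])
```

```text
brass [321 204  18  13 117] [329.641  210.2906] [ 0.5614 -0.1146  0.157 ]
brass [352 216   2   2   2] [352.5 216.5] [ 0.5482 -0.177   0.1167]
large_tab 0.75 [314.4, 196.3, 52.3, 55.2] 2 ((513.2967529296875, 94.6515121459961), (0.0, 0.0), 0.0) 1.3241878850543314
small_tab 0.64 [163.1, 180.5, 51.5, 52.8] 5 ((513.2967529296875, 94.6515121459961), (0.0, 0.0), 0.0) 1.3241878850543314
rail [ 283  170   85   88 2332] 37.248207 [ 0.796   0.6053  0.586  -0.0977] 0.10448374648379805
rim ((0.715425968170166, -0.01525021344423294), 0.07811510562896729) 412
```

View pics/topc.png

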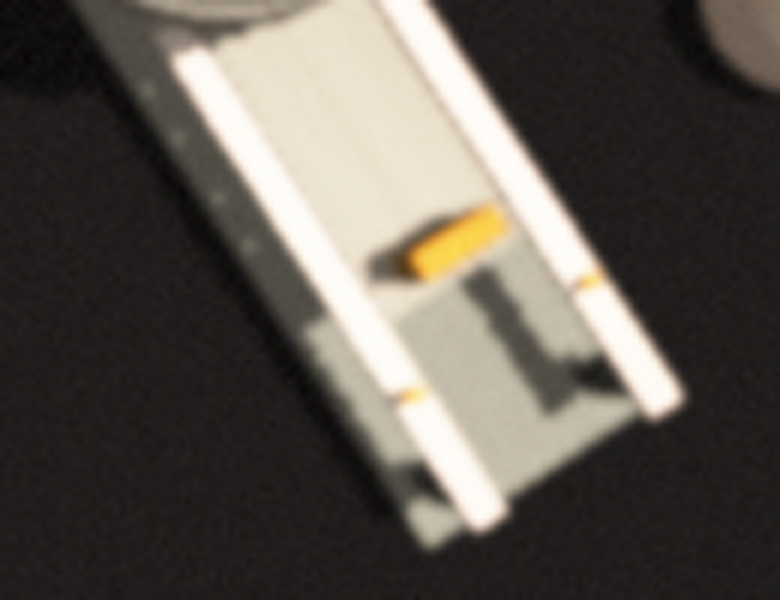

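View pics/scc.png

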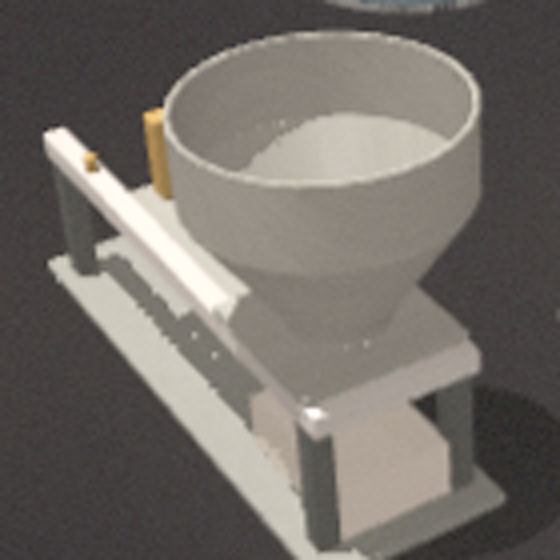

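```bash
cat >> h.py <<'E'
def plane(im,u,v,z):
    a=pix2w(im,u,v,0.); b=pix2w(im,u,v,1.); return a+(b-a)*(z-a[2])/(b[2]-a[2])
E
python3 - <<'E'
from h import *
np.set_printoptions(precision=4,suppress=True)
im=get_image('top');C=lambda x,y:(x/6-.5+.5/6+255,y/6-.5+.5/6+170)
g=lambda x,y,z:plane(im,*C(x,y),z)[:2]
pl,pr=g(410,396,.115),g(592,281,.115);print('pins',pl,pr,np.linalg.norm(pl-pr))
a=pl-pr;print('axis from pins',np.degrees(np.arctan2(-a[0],a[1])))
for (p,q) in(((173,75),(460,530)),((430,20),(685,400)),((213,55),(505,510)),((380,8),(640,415))):
    A,B=g(*p,.107),g(*q,.107);v=A-B;print('rail',np.degrees(np.arctan2(v[1],v[0])))
# tab top corners
for p in((408,262),(497,208),(511,232),(425,281)): print('tab',g(*p,.157))
print(g(460,246,.157))
print(observe()['time_s'])
E
```

```text
pins [ 0.5007 -0.1052] [ 0.5485 -0.1792] 0.08816046559462064
axis from pins 32.834285875800276
rail 32.75073874683469
rail 34.01613403215051
rail 33.13419402012023
rail 32.76218598880734
tab [ 0.5535 -0.0974]
tab [ 0.5754 -0.1324]
tab [ 0.566  -0.1379]
tab [ 0.5462 -0.1041]
[ 0.5602 -0.1178]
0.65
```

send_rows([
  {"dx": 0,"dy": 0,"dz": -25,"ax": 0,"ay": 0,"az": 0.163,"gripper": 0},
  {"dx": 0,"dy": 0,"dz": -25,"ax": 0,"ay": 0,"az": 0.163,"gripper": 0},
  {"dx": 0,"dy": 0,"dz": -25,"ax": 0,"ay": 0,"az": 0.163,"gripper": 0},
  {"dx": 0,"dy": 0,"dz": -25,"ax": 0,"ay": 0,"az": 0.163,"gripper": 0},
  {"dx": -55,"dy": -7,"dz": 0,"ax": 0,"ay": 0,"az": 0,"gripper": 0},
  {"dx": -60,"dy": -8,"dz": 0,"ax": 0,"ay": 0,"az": 0,"gripper": 0},
  {"dx": -60,"dy": -8,"dz": 0,"ax": 0,"ay": 0,"az": 0,"gripper": 0},
  {"dx": -60,"dy": -8,"dz": 0,"ax": 0,"ay": 0,"az": 0,"gripper": 0},
  {"dx": -60,"dy": -8,"dz": 0,"ax": 0,"ay": 0,"az": 0,"gripper": 0},
  {"dx": 0,"dy": 0,"dz": 0,"ax": 0,"ay": 0,"az": 0,"gripper": 0},
])

```text
time_s: 1.9
ee_pos: [0.3437, 0.3337, 0.3522]
eef_rot: [[-0.528, 0.849, 0.004], [0.849, 0.528, 0.001], [-0.002, 0.004, -1.0]]
wrist_force: [0.8, 0.6, 0.4]
width: 0.0856
```

send_rows([
  {"dx": -60,"dy": -6,"dz": 0,"ax": 0,"ay": 0,"az": -0.02,"gripper": 0},
  {"dx": -60,"dy": -6,"dz": 0,"ax": 0,"ay": 0,"az": 0,"gripper": 0},
  {"dx": -60,"dy": -6,"dz": 0,"ax": 0,"ay": 0,"az": 0,"gripper": 0},
  {"dx": -60,"dy": -6,"dz": 0,"ax": 0,"ay": 0,"az": 0,"gripper": 0},
  {"dx": -60,"dy": -6,"dz": 0,"ax": 0,"ay": 0,"az": 0,"gripper": 0},
  {"dx": -60,"dy": -6,"dz": 0,"ax": 0,"ay": 0,"az": 0,"gripper": 0},
  {"dx": -60,"dy": -6,"dz": 0,"ax": 0,"ay": 0,"az": 0,"gripper": 0},
  {"dx": -50,"dy": -6,"dz": 0,"ax": 0,"ay": 0,"az": 0,"gripper": 0},
  {"dx": 0,"dy": 0,"dz": 0,"ax": 0,"ay": 0,"az": 0,"gripper": 0},
])

```text
time_s: 3.02
ee_pos: [0.5677, -0.0913, 0.3538]
eef_rot: [[-0.556, 0.831, 0.009], [0.831, 0.556, 0.005], [-0.001, 0.011, -1.0]]
wrist_force: [0.1, 0.6, -0.5]
width: 0.0854
```

```bash
cat >> h.py <<'E'
def wray(w,u,v):
    f=192/np.tan(np.radians(w['vfov'])/2)
    a=np.array([u-w['cx'],v-w['cy']]);r=np.hypot(*a);t=r/f
    c=np.array([a[0]/r*np.sin(t),-a[1]/r*np.sin(t),-np.cos(t)])
    T=np.array(w['T_tool_cam']);return T[:3,3],T[:3,:3]@c   # tool frame
E
python3 - <<'E'
from h import *
np.set_printoptions(precision=4,suppress=True)
s=observe();R=np.array(s['eef_rot']);p=np.array(s['ee_pos']);print(p,R)
w=get_image('wrist');save(w,'w1.png');print(w['T_tool_cam'],w['vfov'])
hsv=cv2.cvtColor(w['img'],cv2.COLOR_RGB2HSV)
b=((hsv[...,0]>10)&(hsv[...,0]<30)&(hsv[...,1]>110)&(hsv[...,2]>80)).astype(np.uint8)
n,lab,st,ce=cv2.connectedComponentsWithStats(b)
for i in range(1,n):
    if st[i,4]>4:
        o,r=wray(w,*ce[i]);o=p+R@o;r=R@r
        print(st[i],ce[i],[ (o+r*(z-o[2])/r[2])[:2] for z in(.115,.157)])
for l in('large_tab',):
    for t in tip_of('wrist',l)[:2]: print(t)
E
```

```text
[ 0.5677 -0.0913  0.3538] [[-0.5559  0.8312  0.0094]
 [ 0.8313  0.5558  0.0053]
 [-0.0008  0.0108 -0.9999]]
[[ 0.001   0.9535  0.3014  0.0772]
 [ 1.     -0.0009 -0.0006  0.0009]
 [-0.0003  0.3014 -0.9535 -0.1255]
 [ 0.      0.      0.      1.    ]] 65.70646984690485
[385   8   7   5  24] [387.9583   9.9167] [array([0.6001, 0.1734]), array([0.5913, 0.1502])]
[202 137   5   6  23] [203.9565 139.3913] [array([ 0.5033, -0.1052]), array([ 0.5057, -0.0962])]
[232 157  13  42 475] [238.3705 177.3958] [array([ 0.5659, -0.1228]), array([ 0.5611, -0.1117])]
[205 201   4   9  29] [206.4138 205.2759] [array([ 0.5512, -0.1784]), array([ 0.5481, -0.1609])]
[ 14 340  14  26 131] [ 20.3206 350.1832] [array([ 0.334 , -0.8164]), array([ 0.3559, -0.7254])]
{'pixel': [237.1, 177.1], 'conf': 0.84}
```

View pics/w1.png

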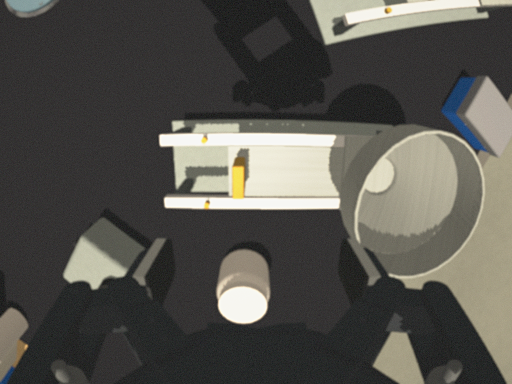

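Wrist view: the tab is at (238,178) between the rails, with the pins at (204,139) and (206,205). They agree with the top view to about 2.5 mm. I'll triangulate the tab's top end for its height.

Run:
```python
from h import *
np.set_printoptions(precision=4,suppress=True)
s=observe();R=np.array(s['eef_rot']);p=np.array(s['ee_pos'])
w=get_image('wrist');im=get_image('top')
c=cv2.resize(w['img'][130:215,190:290],None,fx=7,fy=7,interpolation=cv2.INTER_CUBIC);cv2.imwrite('pics/w1c.png',c[...,::-1])
def tri(wu,tu):
    o,r=wray(w,*wu);o=p+R@o;r=R@r
    a=pix2w(im,*tu,0.);b=pix2w(im,*tu,1.)-a;b/=np.linalg.norm(b)
    t=np.linalg.lstsq(np.stack([r,-b],1),a-o,rcond=None)[0]
    A,B=o+t[0]*r,a+t[1]*b;return (A+B)/2,np.linalg.norm(A-B)
C=lambda x,y:(x/6-.5+.5/6+255,y/6-.5+.5/6+170)
print('tab right end top',tri((238.4,198.3),C(504,220)))
print('pinL',tri((204,139.4),C(410,396)),'pinR',tri((206.4,205.3),C(592,281)))
# predicted pixel-free: tool offset to tab
t=np.array([.5605,-.1165,.138]);print('offset tool mm',1000*R.T@(t-p))
```

```text
tab right end top (array([ 0.5733, -0.135 ,  0.1486]), np.float64(0.005688435937193337))
pinL (array([ 0.5002, -0.1123,  0.0716]), np.float64(0.00014998313644829994)) pinR (array([ 0.5503, -0.1818,  0.1019]), np.float64(0.002942639580569456))
offset tool mm [-19.2406 -23.1917 215.999 ]
```

View pics/w1c.png

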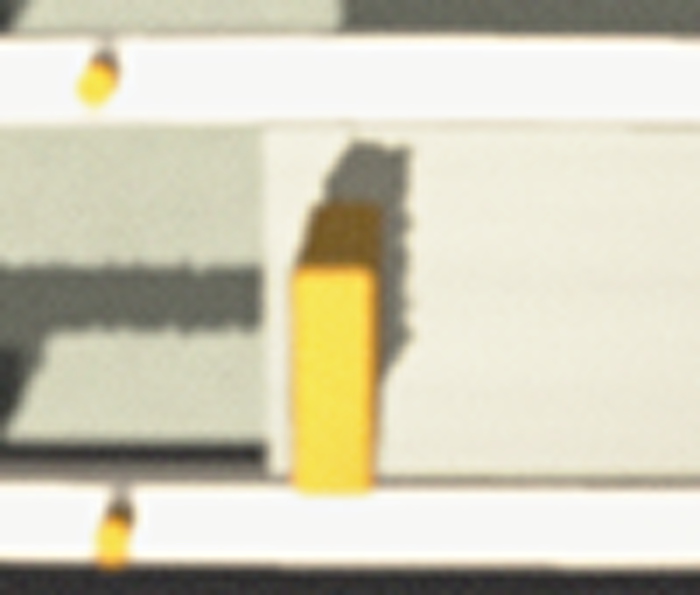

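Run:
```python
from h import *
np.set_printoptions(precision=4,suppress=True)
s=observe();R=np.array(s['eef_rot']);p=np.array(s['ee_pos'])
w=get_image('wrist')
def g(x,y,z):
    o,r=wray(w,x/7-.43+190,y/7-.43+130);o=p+R@o;r=R@r;return o+r*(z-o[2])/r[2]
t=g(334,380,.157);a=g(95,85,.117);b=g(114,540,.117);print(t,a,b,a-b)
o=np.array([-np.cos(np.radians(33)),-np.sin(np.radians(33)),0]);print('to go',o@((a+b)/2-t))
print(observe()['time_s'],s['wrist_force'],(1000*R.T@(t-p)),w['range_z'][184,237])
```

```text
[ 0.5634 -0.1157  0.157 ] [ 0.5032 -0.1049  0.117 ] [ 0.551  -0.1767  0.117 ] [-0.0478  0.0718  0.    ]
to go 0.04418975985973736
3.275 [-0.0293 -0.5301 -0.0845] [-21.0211 -20.4289 197.4873] 0.33627883
```

send_rows([
  {"dx": -22,"dy": -24,"dz": 10,"ax": 0.011,"ay": 0,"az": 0,"gripper": 0},
  {"dx": 0,"dy": 0,"dz": 35,"ax": 0,"ay": 0,"az": 0,"gripper": 0},
  {"dx": 0,"dy": 0,"dz": 40,"ax": 0,"ay": 0,"az": 0,"gripper": 0},
  {"dx": 0,"dy": 0,"dz": 35,"ax": 0,"ay": 0,"az": 0,"gripper": 0},
  {"dx": 0,"dy": 0,"dz": 0,"ax": 0,"ay": 0,"az": 0,"gripper": 0},
])

```text
time_s: 3.9
ee_pos: [0.5593, -0.1139, 0.235]
eef_rot: [[-0.568, 0.823, 0.007], [0.823, 0.568, -0.003], [-0.007, 0.004, -1.0]]
wrist_force: [0.4, -0.3, 0.8]
width: 0.0851
```

Run:
```python
from h import *
np.set_printoptions(precision=4,suppress=True)
s=observe();R=np.array(s['eef_rot']);p=np.array(s['ee_pos']);print(p,R)
w=get_image('wrist');save(w,'w2.png')
print(1000*R.T@(np.array([.562,-.1165,.138])-p))
```

```text
[ 0.5593 -0.1139  0.235 ] [[-0.5678  0.8232  0.0075]
 [ 0.8232  0.5678 -0.0032]
 [-0.0069  0.0044 -1.    ]]
[-3.0045  0.3771 96.9926]
```

View pics/w2.png

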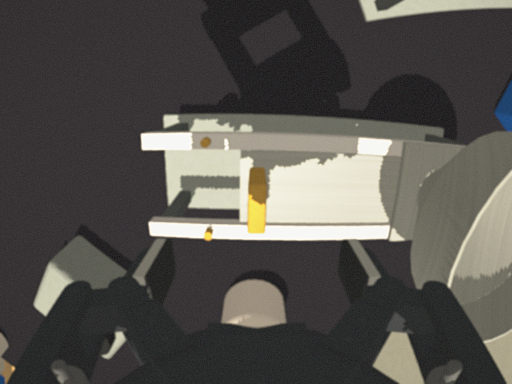

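The tab, at column 257, sits centred between the fingers at columns 155 and 363. I'll correct the yaw slightly and descend.

send_rows([
  {"dx": -3,"dy": 0,"dz": 30,"ax": 0.004,"ay": 0.006,"az": 0.028,"gripper": 0},
  {"dx": 0,"dy": 0,"dz": 30,"ax": 0,"ay": 0,"az": 0,"gripper": 0},
  {"dx": 0,"dy": 0,"dz": 24,"ax": 0,"ay": 0,"az": 0,"gripper": 0},
  {"dx": 0,"dy": 0,"dz": 0,"ax": 0,"ay": 0,"az": 0,"gripper": 0},
])

```text
time_s: 4.45
ee_pos: [0.5693, -0.1174, 0.1632]
eef_rot: [[-0.547, 0.837, 0.022], [0.837, 0.547, -0.009], [-0.02, 0.013, -1.0]]
wrist_force: [-0.2, 0.5, 0.6]
width: 0.0855
```

send_rows([
  {"dx": 5,"dy": -6,"dz": 10,"ax": 0.014,"ay": 0.02,"az": 0,"gripper": 0},
  {"dx": 0,"dy": 0,"dz": 10,"ax": 0.003,"ay": 0.004,"az": 0,"gripper": 0},
  {"dx": 0,"dy": 0,"dz": 0,"ax": 0,"ay": 0,"az": 0,"gripper": 0},
])

```text
time_s: 4.82
ee_pos: [0.564, -0.1172, 0.1471]
eef_rot: [[-0.547, 0.837, 0.0], [0.837, 0.547, -0.001], [-0.001, -0.0, -1.0]]
wrist_force: [-0.8, 0.2, 0.1]
width: 0.0852
```

send_rows([
  {"dx": 1,"dy": -1,"dz": 8,"ax": 0,"ay": 0.002,"az": 0,"gripper": 0},
  {"dx": 0,"dy": 0,"dz": 0,"ax": 0,"ay": 0,"az": 0,"gripper": 120},
  {"dx": 0,"dy": 0,"dz": 0,"ax": 0,"ay": 0,"az": 0,"gripper": 255},
  {"dx": 0,"dy": 0,"dz": 0,"ax": 0,"ay": 0,"az": 0,"gripper": 255},
  {"dx": 0,"dy": 0,"dz": 0,"ax": 0,"ay": 0,"az": 0,"gripper": 255},
  {"dx": 0,"dy": 0,"dz": 0,"ax": 0,"ay": 0,"az": 0,"gripper": 255},
])

```text
time_s: 5.58
ee_pos: [0.5628, -0.1173, 0.1396]
eef_rot: [[-0.548, 0.837, -0.0], [0.837, 0.548, 0.0], [0.0, -0.0, -1.0]]
wrist_force: [0.1, 0.0, -0.1]
width: 0.0132
```

Run:
```python
from h import *
np.set_printoptions(precision=4,suppress=True)
w=get_image('wrist');save(w,'w3.png')
s=observe();print(s['time_s'],s['ee_pos'],s['width'],s['wrist_force'])
```

```text
5.625 [ 0.5628 -0.1173  0.1396] 0.012898980263903879 [-0.3315  0.0298  0.3014]
```

View pics/w3.png

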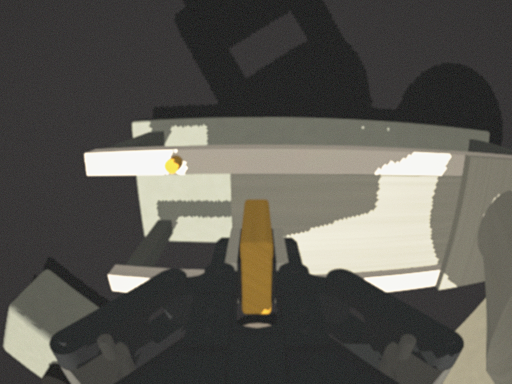

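The tab is gripped (width 13 mm, the fingers closed on it). I'll pull about 44 mm along tool -y.

send_rows([
  {"dx": 0,"dy": -6,"dz": 0,"ax": 0,"ay": 0,"az": 0,"gripper": 255},
  {"dx": 0,"dy": -7,"dz": 0,"ax": 0,"ay": 0,"az": 0,"gripper": 255},
  {"dx": 0,"dy": -7,"dz": 0,"ax": 0,"ay": 0,"az": 0,"gripper": 255},
  {"dx": 0,"dy": -7,"dz": 0,"ax": 0,"ay": 0,"az": 0,"gripper": 255},
  {"dx": 0,"dy": -7,"dz": 0,"ax": 0,"ay": 0,"az": 0,"gripper": 255},
  {"dx": 0,"dy": 0,"dz": 0,"ax": 0,"ay": 0,"az": 0,"gripper": 255},
])

```text
time_s: 6.38
ee_pos: [0.5399, -0.1324, 0.1396]
eef_rot: [[-0.549, 0.836, 0.016], [0.836, 0.549, 0.005], [-0.005, 0.016, -1.0]]
wrist_force: [0.7, -2.0, 1.3]
width: 0.0134
```

send_rows([
  {"dx": 0,"dy": -7,"dz": 0,"ax": 0.005,"ay": 0,"az": 0,"gripper": 255},
  {"dx": 0,"dy": -7,"dz": 0,"ax": 0.005,"ay": 0,"az": 0,"gripper": 255},
  {"dx": 0,"dy": -5,"dz": 0,"ax": 0.005,"ay": 0,"az": 0,"gripper": 255},
  {"dx": 0,"dy": 0,"dz": 0,"ax": 0,"ay": 0,"az": 0,"gripper": 255},
  {"dx": 0,"dy": 0,"dz": 0,"ax": 0,"ay": 0,"az": 0,"gripper": 255},
])

```text
time_s: 7.0
ee_pos: [0.5269, -0.1409, 0.1396]
eef_rot: [[-0.548, 0.836, 0.011], [0.836, 0.548, 0.0], [-0.006, 0.009, -1.0]]
wrist_force: [4.0, -0.1, -1.3]
width: 0.0132
```

Run:
```python
from h import *
np.set_printoptions(precision=4,suppress=True)
im=get_image('top');c=cv2.resize(im['img'][170:270,255:385],None,fx=6,fy=6,interpolation=cv2.INTER_CUBIC);cv2.imwrite('pics/top2.png',c[...,::-1])
w=get_image('wrist');save(w,'w4.png')
s=observe();p=s['ee_pos'];print(s['time_s'],p,s['width'],s['wrist_force'],np.hypot(p[0]-.5628,p[1]+.1173))
```

```text
7.1 [ 0.5269 -0.1409  0.1396] 0.013144212347649252 [ 3.0118 -0.349   0.0877] 0.042945929952219505
```

View pics/w4.png

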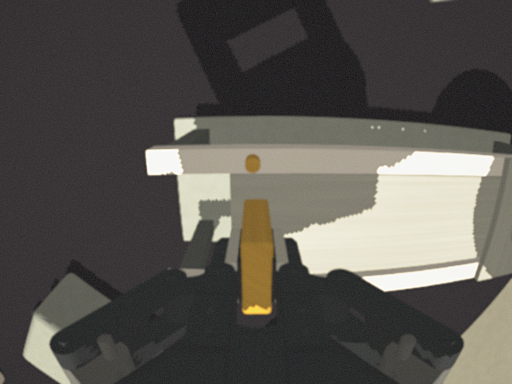

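View pics/top2.png

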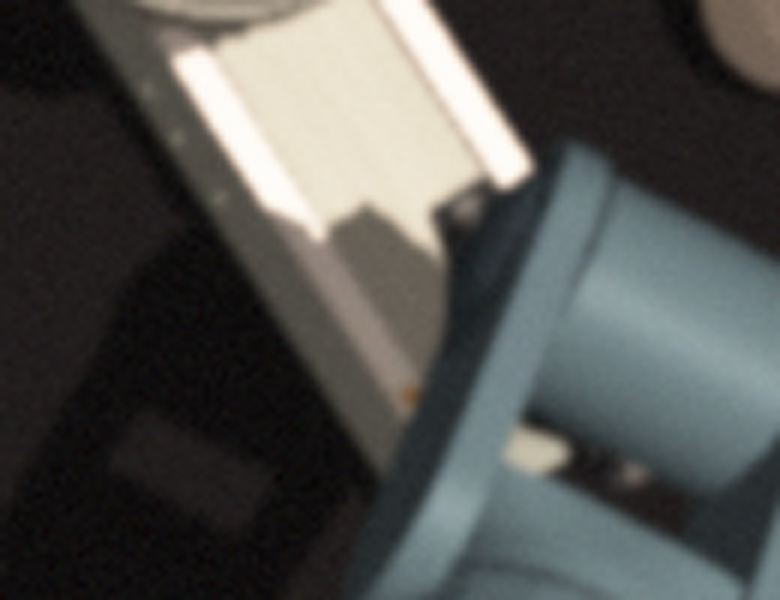

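The pin is at column 253 and the tab is centred at 257, so they're about level. Now I'll release and go straight up.

send_rows([
  {"dx": 0,"dy": 0,"dz": 0,"ax": 0,"ay": 0,"az": 0,"gripper": 0},
  {"dx": 0,"dy": 0,"dz": 0,"ax": 0,"ay": 0,"az": 0,"gripper": 0},
  {"dx": 0,"dy": 0,"dz": 0,"ax": 0,"ay": 0,"az": 0,"gripper": 0},
  {"dx": 0,"dy": 0,"dz": 0,"ax": 0,"ay": 0,"az": 0,"gripper": 0},
  {"dx": 0,"dy": 0,"dz": -25,"ax": 0,"ay": 0,"az": 0,"gripper": 0},
  {"dx": 0,"dy": 0,"dz": -40,"ax": 0,"ay": 0,"az": 0,"gripper": 0},
  {"dx": 0,"dy": 0,"dz": -50,"ax": 0,"ay": 0,"az": 0,"gripper": 0},
  {"dx": 0,"dy": 0,"dz": -50,"ax": 0,"ay": 0,"az": 0,"gripper": 0},
  {"dx": 0,"dy": 0,"dz": -40,"ax": 0,"ay": 0,"az": 0,"gripper": 0},
  {"dx": 0,"dy": 0,"dz": 0,"ax": 0,"ay": 0,"az": 0,"gripper": 0},
])

```text
time_s: 8.35
ee_pos: [0.5239, -0.1407, 0.3507]
eef_rot: [[-0.548, 0.836, 0.012], [0.837, 0.548, 0.001], [-0.006, 0.011, -1.0]]
wrist_force: [-0.4, 0.1, -0.1]
width: 0.0853
```

Run:
```python
from h import *
np.set_printoptions(precision=4,suppress=True)
s=observe();R=np.array(s['eef_rot']);p=np.array(s['ee_pos']);print(s['time_s'],p,s['width'],s['wrist_force'])
w=get_image('wrist');save(w,'w5.png')
hsv=cv2.cvtColor(w['img'],cv2.COLOR_RGB2HSV)
b=((hsv[...,0]>10)&(hsv[...,0]<30)&(hsv[...,1]>110)&(hsv[...,2]>60)).astype(np.uint8)
n,lab,st,ce=cv2.connectedComponentsWithStats(b)
for i in range(1,n):
    if st[i,4]>4:
        o,r=wray(w,*ce[i]);o=p+R@o;r=R@r
        print(st[i],ce[i],[ (o+r*(z-o[2])/r[2])[:2] for z in(.115,.157)])
```

```text
8.35 [ 0.5239 -0.1407  0.3507] 0.08531005832171716 [-0.3509  0.1134 -0.0578]
[425   2   6   5  23] [427.6957   4.2174] [array([0.5997, 0.173 ]), array([0.5859, 0.1441])]
[253 122   4   6  21] [254.5714 124.619 ] [array([ 0.5027, -0.1055]), array([ 0.5002, -0.102 ])]
[251 143  13  42 493] [256.6937 164.2617] [array([ 0.5321, -0.1455]), array([ 0.5261, -0.1374])]
[253 189   4   9  31] [254.7419 193.    ] [array([ 0.5508, -0.1785]), array([ 0.5426, -0.1666])]
[  0 317   8  16  71] [  2.2676 324.0845] [array([ 0.2234, -0.7988]), array([ 0.2534, -0.7146])]
```

View pics/w5.png

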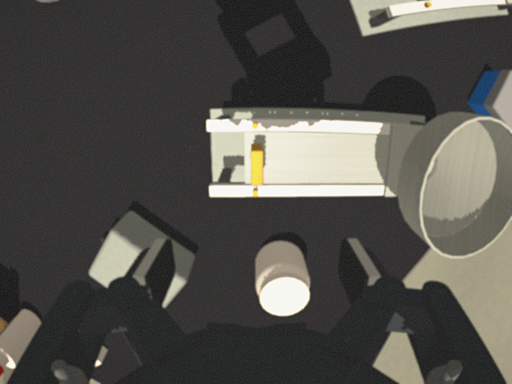

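The tab (columns 251–263) is level with both pins (column 254.7), about 2 mm at most from the mark. The gripper is clear, so I'll hand in.

```bash
python3 -c "
from h import *
print(close_job())"
```

```text
the job is handed in; nothing more can be done
None
```

I gripped the larger hopper's tab, pulled its gate about 43 mm further open (it started about 16 mm ajar), then let go and went straight up. I handed the job in at about 8.4 s; it gives no verdict.

**Last checks:** In the final wrist picture the tab stands level with both index pins, within about 2 mm, so the gate is about 58–60 mm open. The gripper was open, about 0.2 m above the tab, with wrist force near zero. I worked nowhere near the smaller hopper's gate, but I did not measure it again at the end.

**What disagreed:**
- **Heights:** Height triangulated from the two views was unreliable: 0.149 m for the tab top, and 0.072 m and 0.102 m for the two pins. I used the top camera's depth reading (0.157 m) and the given dimensions instead.
- **Pins:** The top and wrist views differed by about 2.5 mm on where the pins stand.
- **Arm drift:** The arm drifted 1–2° between rows in yaw and tilt. I corrected this before gripping, and again partly during the pull.

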